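Sort the specimen tubes and show one over the light

ROBOT

A 6-joint arm with a two-finger parallel gripper is mounted at the origin on the work surface. World frame = base frame: x ahead of the robot, y to its left, z up, the work surface at z = 0. Lengths are in m, angles in rad, forces in N, time in s.
With the tool pointing down it reaches from about 0.35 to 1 m from the base axis. Payload 7.1 kg.
Tool frame: the origin (TCP) lies between the finger pads; the fingertips stand 8 mm ahead of it and the grasp point (between the pads) lies 11 mm behind it; z points along the fingers, y is the direction in which the jaws open and shut (so a half turn about z gives the same grasp; the last joint's range is limited). The gripper opens to 85 mm and grips with 20 to 120 N. Pads are 22 mm wide; open, the fingers measure 114 mm over their backs; the gripper's body (76 mm by 85 mm) begins 54 mm behind the grasp point. The pads swing forward as they close: fully open they stand 13 mm farther back than shut.
Start: joints at [1.112, 0.423, 1.63, -0, 1.089, -0.019], TCP at [0.266, 0.566, 0.215] pointing down, gripper open.
Joint ranges: [-3, 3], [-0.9, 2.11], [0.09, 2.58], [-1.31, 4.45], [0.11, 2.69], [-2.54, 2.54]. Speed limits (rad/s): [2.39, 2.39, 3.01, 3.14, 3.14, 3.14].

INTERFACE

Orientations are given as a rotation vector (axis times angle).
In Python, from workcell import read_state, grab_frame, camera_model, hand_in gives the robot as it stands.
- The arm moves only by the tool arm_command, never from a script. Its argument "rows" is one flat list of numbers, 4 for each row, row after row: the shift along the world's x, y, z normalised to -1 to 1, where 1 is 0.12 m, then the turn about the world's z normalised to -1 to 1, where 1 is 45 degrees. A call has exactly 10 rows; each row is the pose to reach, as a shift and turn from the pose commanded when the call began; what a row does not reach only later rows make up. A row lasts 1/12 s, in which the tool goes at most 41.7 mm and 7.16 degrees, less where a joint would pass 70% of its speed; a pose out of reach is approached as far as the arm can. A call with a number of a shift or a turn outside -1 to 1 is refused whole. A call with a gripper value outside its range is refused whole. "claw" is the gripper command: -1 is shut, 1 is fully open, values between are in proportion, set as the call begins (left out, the last holds). The fingers move at their own pace and stop on an object; the grip force is fixed at half the most. Time passes only in rows, so rows that repeat a pose let the fingers close, or fill a call up. It gives the time, the measured TCP pose, the force and the opening at its end, in the units of the state.
- read_state(): the state, without advancing time (a new reading comes with each control period).
- grab_frame(name): name is "scene" or "side" or "wrist"; returns the picture (420x560x3 uint8, red, green, blue); there is no depth.
- camera_model(name): a dict with "fx", "fy", "cx", "cy" (pixels), "xyz" and "attitude" of the camera in the world; the wrist camera has in their place "tool_from_camera" (4x4, takes a point from camera to tool coordinates, whose origin is the TCP and whose axes are the flange's). Camera axes: x right, y down, z forward; pixel columns grow to the right and rows downward; lengths in m; the calibration is good to about 2 mm. A picture is of the moment at which its call begins: read the wrist's pose just before it. camera_model takes no time and is no camera call.
- hand_in(): hands the job in, once; it reports no verdict.
The state is a dict: "time": time; "joint_positions": joint angles; "joint_vel": joint speeds; "joint_torque": joint torques, N m; "eef_pos": TCP position; "orientation": TCP orientation; "contact_force": force on the tool from outside, world axes, zero at the start; "wrist_torque": the same for the moment, N m; "grip_width": finger opening in m.
Only numpy, scipy, OpenCV 4.12 (cv2) and the standard library are available. Lean on these libraries where they do the work, as an engineer would, in place of code of your own. Each camera call takes 0.05 s, during which the arm holds its last target.

TASK

Empty the tube rack: first put the red-capped tube into the red pot and the blue-capped tube into the blue pot and let go of them. Then draw the yellow-capped tube out of the rack, tip it over about 45 degrees, halfway between upright and lying, with its cap still the higher end, and hold its lower end over the middle of the lit plate, a few centimetres above it and touching nothing. Finish while still holding it there in the gripper, and leave the jar, the dish and the forceps where they are.

Things in the scene. Friction and masses are not known exactly. Their poses are not given: they have to be found in the camera images.
- rack: white tube rack with grey ends, fixed to the bench: 70 mm (its x) by 190 mm (its y), 65 mm tall; origin at the centre of its underside. Three holes 26.5 mm wide in a row along its y (at -60, 0, +60 mm), open at its top; each holds one tube upright on a floor 8 mm above the bench: caps reach 128 mm above the bench, and a lower end above 65 mm is clear of the rack.
- pot_red: red round open pot, fixed to the bench; rim 84 mm outside, 4 mm wall, 70 mm tall, inner floor 5 mm up; origin at the centre of its underside. Tubes put in it stand or lean against its rim.
- pot_blue: blue round open pot, otherwise the same as the red one; origin at the centre of its underside.
- viewer_top (a point): middle of the upper face of the lit viewing plate: a cream-white glowing disc 90 mm across inside a green ring, on a white base 130 mm square, fixed to the bench; this point is 25 mm above the bench. The tube held over it may lean in any direction.
- red_cap (a point): centre of the cap of the specimen tube with the red cap: a frosted, whitish clear round plastic tube 24 mm across with a red screw cap on top (cap 28 mm across, 26 mm tall), 120 mm tall in all, about 40 g. Point 107 mm above the tube's lower end, on its axis; z runs up the axis towards the cap.
- blue_cap (a point): centre of the cap of the specimen tube with the blue cap: a frosted, whitish clear round plastic tube 24 mm across with a blue screw cap on top (cap 28 mm across, 26 mm tall), 120 mm tall in all, about 40 g. Point 107 mm above the tube's lower end, on its axis; z runs up the axis towards the cap.
- yellow_cap (a point): centre of the cap of the specimen tube with the yellow cap: a frosted, whitish clear round plastic tube 24 mm across with a yellow screw cap on top (cap 28 mm across, 26 mm tall), 120 mm tall in all, about 40 g. Point 107 mm above the tube's lower end, on its axis; z runs up the axis towards the cap.
- red_center (a point): centre of the red-capped tube, 60 mm above its lower end.
- blue_center (a point): centre of the blue-capped tube, 60 mm above its lower end.
- yellow_center (a point): centre of the yellow-capped tube, 60 mm above its lower end; z runs up the axis towards the cap.
- tube_red: the red-capped tube, origin at the middle of its lower (capless) end, z up its axis towards the cap.
- tube_blue: the blue-capped tube, origin at the middle of its lower (capless) end, z up its axis towards the cap.
- tube_yellow: the yellow-capped tube, origin at the middle of its lower (capless) end, z up its axis towards the cap.
- jar: bystander: amber jar with black lid, 56 mm across, 75 mm tall, standing; origin at the centre of its underside.
- dish: bystander: shallow whitish clear dish with leaf bits, 80 mm across, 14 mm tall; origin at the centre of its underside.
- forceps: bystander: steel forceps lying along their x, 125 mm long, 14 mm wide, 10 mm tall; origin under their middle.
- viewer: the white base of the lit plate, 130 mm square and 22 mm tall; origin at the centre of its underside.
Things that resemble listed ones, but are neither listed nor needed, are in the scene too. What is shaped like the tube_yellow but black or purple is not meant.

How it is judged:
On the way, in this order (a step that is already met when the one before it is completed fails the run):
1. the red- and the blue-capped tube stand or lean in the pots of their colour, let go, while the yellow one is still in the rack (horizontal distance between red_center and pot_red below 0.034 m and height (world z) of each of tube_red, tube_blue below 0.04 m and height (world z) of each of red_center, blue_center below 0.085 m and contact force between each of tube_red, tube_blue and the fingers below 0.1 N and linear speed of each of tube_red, tube_blue below 0.05 m/s and horizontal distance between blue_center and pot_blue below 0.034 m and height (world z) of tube_yellow below 0.03 m), for 0.2 s.
2. the yellow-capped tube is drawn up clear of the rack (height (world z) of tube_yellow above 0.066 m and contact force between tube_yellow and the fingers above 0.3 N), for 0.1 s.
At the end, for the whole second after the job is handed in: Red and blue tubes let go at rest in the pots of their colour (centre within 34 mm of the pot axis). Yellow tube held still by the fingers, 30 to 60 degrees from upright, cap higher, lower end within 35 mm sideways of the lit plate middle and 15 to 100 mm above it, touching nothing else (horizontal distance between red_center and pot_red below 0.034 m and height (world z) of each of tube_red, tube_blue below 0.04 m and height (world z) of each of red_center, blue_center below 0.085 m and contact force between each of tube_red, tube_blue and the fingers below 0.1 N and linear speed of each of tube_red, tube_blue below 0.05 m/s and horizontal distance between blue_center and pot_blue below 0.034 m and angle between yellow_center's own z axis and vertical between 0.52 and 1.05 rad and horizontal distance between tube_yellow and viewer_top below 0.035 m and height (world z) of tube_yellow between 0.04 and 0.125 m and contact force between tube_yellow and the fingers above 0.3 N and contact force between tube_yellow and viewer below 0.05 N and linear speed of tube_yellow below 0.03 m/s); the arm keeps its last pose, push and grip.
It fails at once if the jar is moved more than 25 mm (distance of jar from where it was at the start of the episode above 0.025 m).
It fails at once if the dish is moved more than 25 mm (distance of dish from where it was at the start of the episode above 0.025 m).
It fails at once if the forceps is moved more than 25 mm (distance of forceps from where it was at the start of the episode above 0.025 m).
It also fails if it takes over 58 s, if anything falls off the work surface, if the arm or the gripper's body presses on something with over 40 N, if the wrist force passes 120 N, or if a joint passes its speed limit or range.

## Working session

There is one attempt and no reset: what is moved stays moved. The work goes in short steps, Python scripts to look and compute and a tool call to move; the robot and the scene stay as the last step left them, time stands still between calls to the robot, and variables do not carry over. Pictures are saved under pics/ and viewed, and the job is handed in when it is done.

Besides the shell and the picture viewer there is one more tool, called after ">>>" as name(argument=value, ...), one argument or row to a line, values as JSON. arm_command: Moves the arm, as the interface text tells. Its arguments: {"type":"object","properties":{"rows":{"type":"array","items":{"type":"number"}},"claw":{"type":"number"}},"required":["rows"]}

```bash
mkdir -p pics; ls
cat > h.py <<'E'
import numpy as np, cv2
from scipy.spatial.transform import Rotation as R
from workcell import *
def snap(n,f):
    im=grab_frame(n); cv2.imwrite('pics/'+f+'.png',im[:,:,::-1]); return im
def cam(n,st=None):
    c=camera_model(n); K=np.array([[c['fx'],0,c['cx']],[0,c['fy'],c['cy']],[0,0,1]])
    if 'xyz' in c: 
        a=np.array(c['attitude']); M=a if a.shape==(3,3) else R.from_rotvec(a).as_matrix()
        return K,M,np.array(c['xyz'])
    T=np.array(c['tool_from_camera']); Rt=R.from_rotvec(st['orientation']).as_matrix()
    return K,Rt@T[:3,:3],Rt@T[:3,3]+np.array(st['eef_pos'])
def ray(c,u,v,z):
    K,M,p=c; d=M@np.linalg.solve(K,[u,v,1.]); return p+d*(z-p[2])/d[2]
def proj(c,X):
    K,M,p=c; q=K@(M.T@(np.array(X)-p)); return q[:2]/q[2]
def tri(c1,uv1,c2,uv2):
    A=[];b=[]
    for (K,M,p),uv in((c1,uv1),(c2,uv2)):
        d=M@np.linalg.solve(K,[*uv,1.]);d/=np.linalg.norm(d);P=np.eye(3)-np.outer(d,d);A.append(P);b.append(P@p)
    return np.linalg.lstsq(np.vstack(A),np.hstack(b),rcond=None)[0]
E
python3 - <<'E'
from h import *
print(read_state()); print({n:camera_model(n) for n in("scene","side","wrist")})
for n in("scene","side","wrist"): snap(n,n+'0')
E
```

```text
pics
{'time': 0.0, 'joint_positions': array([ 1.11201957e+00,  4.23886627e-01,  1.63070076e+00, -2.31498902e-05,
        1.08859769e+00, -1.90070589e-02]), 'joint_vel': array([-0.00029877, -0.00017985, -0.00170069,  0.00014399, -0.00110449,
        0.00080138]), 'joint_torque': array([-1.34060050e-03, -5.57382667e+01, -2.81737393e+01, -5.52868880e-05,
        7.27724604e-03,  1.23811446e-06]), 'eef_pos': array([0.26581103, 0.56501605, 0.2145129 ]), 'orientation': array([-6.85141012e-01, -3.06560565e+00,  2.43767166e-03]), 'contact_force': array([-1.13299341,  0.27353632,  0.79105847]), 'wrist_torque': array([-0.01078544,  0.04126347, -0.00384037]), 'grip_width': 0.08538911662567689}
{'scene': {'fx': 405.12772171117217, 'fy': 405.12772171117217, 'cx': 277.92559221708666, 'cy': 217.13285229110053, 'xyz': array([1.15434244, 0.39100475, 0.74919479]), 'attitude': array([-1.24812332, -2.250603  ,  0.97554364])}, 'side': {'fx': 410.0972348681903, 'fy': 410.0972348681903, 'cx': 280.66122619498236, 'cy': 210.19465909268507, 'xyz': array([ 0.29797019, -0.58206435,  0.56523904]), 'attitude': array([-2.14265975,  0.44251026, -0.23988796])}, 'wrist': {'fx': 377.15649793521214, 'fy': 377.15649793521214, 'cx': 281.284661675198, 'cy': 210.92294438150475, 'tool_from_camera': array([[ 4.52289247e-04, -9.50742961e-01, -3.09980029e-01,
         7.88970024e-02],
       [ 9.99999753e-01,  2.63212281e-04,  6.51790091e-04,
        -3.64241993e-04],
       [-5.38094290e-04, -3.09980247e-01,  9.50742845e-01,
        -1.58904730e-01],
       [ 0.00000000e+00,  0.00000000e+00,  0.00000000e+00,
         1.00000000e+00]])}}
```

View pics/scene0.png

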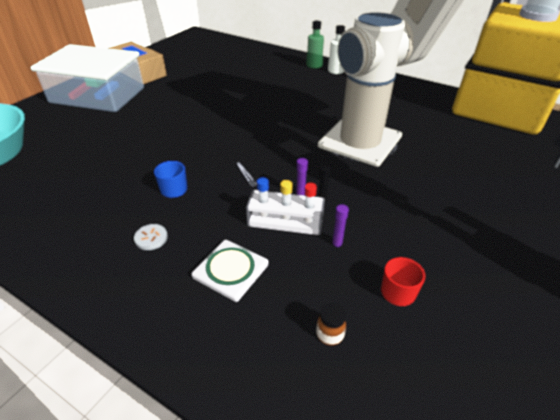

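View pics/side0.png

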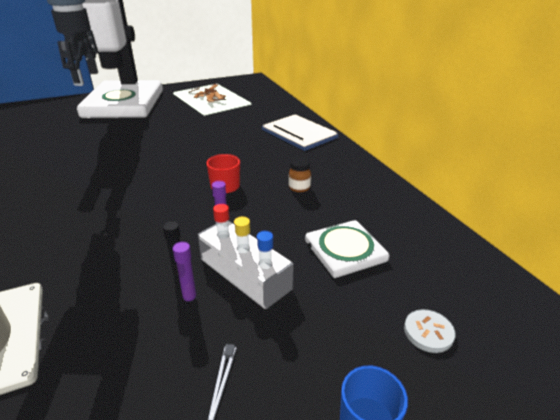

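View pics/wrist0.png

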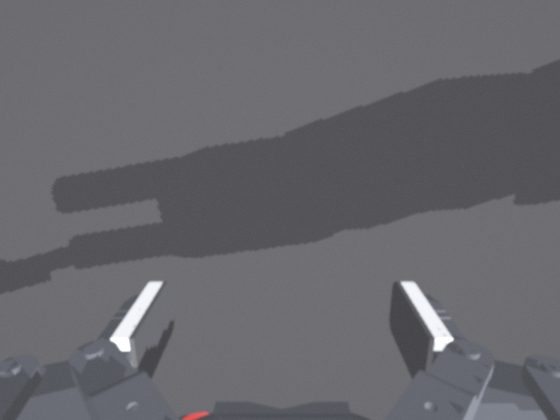

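```bash
cat > m.py <<'E'
from h import *
def masks(im):
    h=cv2.cvtColor(im,cv2.COLOR_RGB2HSV); H,S,V=[h[...,i].astype(int) for i in range(3)]
    return {'red':((H<5)|(H>174))&(S>170)&(V>90),'blue':(H>105)&(H<125)&(S>150)&(V>60),'yellow':(H>20)&(H<32)&(S>150)&(V>110),'purple':(H>125)&(H<150)&(S>80)&(V>40),'green':(H>45)&(H<95)&(S>60)&(V>30)}
E
python3 - <<'E'
from h import *; from m import *
for n in("scene","side"):
    im=cv2.imread(f'pics/{n}0.png')[:,:,::-1].copy()
    for k,m in masks(im).items():
        N,l,s,c=cv2.connectedComponentsWithStats(m.astype(np.uint8))
        for i in range(1,N):
            if s[i,4]>25 : print(n,k,s[i],c[i].round(1))
E
```

```text
scene red [306 182  11  14 142] [310.9 188.8]
scene red [ 382  257   44   50 1671] [402.5 280.5]
scene blue [125  47  19   7  48] [133.9  49.4]
scene blue [ 153  160   35   38 1039] [171.1 178.1]
scene blue [257 177  13  14 158] [262.8 183.5]
scene yellow [ 474    2   86   78 4607] [519.7  43.5]
scene yellow [ 454   70  106   64 4421] [505.4 100.9]
scene yellow [280 180  13  14 148] [286.2 186.2]
scene purple [296 157  13  38 401] [301.3 174.4]
scene purple [332 203  18  45 543] [340. 224.]
scene green [306  28  18  41 546] [314.9  50.9]
scene green [85 79 19  8 88] [93.1 82.3]
scene green [   0  104   26   62 1303] [ 10.9 131.7]
scene green [206 248  48  37 333] [229.  267.7]
side red [206 154  34  39 935] [224.5 170.3]
side red [213 204  16  18 242] [220.8 212.4]
side blue [   0    0   93  103 6367] [32.6 53.9]
side blue [256 230  17  21 281] [264.8 239.9]
side blue [ 340  365   68   55 3186] [372.3 394.9]
side yellow [  252     0   308   295 55578] [438.3 102. ]
side yellow [234 216  16  20 255] [242.  225.2]
side purple [212 182  15  23 273] [218.7 192.4]
side purple [172 241  25  61 956] [184.4 269.5]
side green [320 227  54  34 387] [346.2 246.2]
```

Run:
```python
from h import *
a=cv2.imread('pics/scene0.png');b=cv2.imread('pics/side0.png')
def crop(i,u,v,w=40): return cv2.resize(i[v-w:v+w,u-w:u+w],(380,280) if 0 else (290,290),interpolation=cv2.INTER_CUBIC)
t=np.hstack([crop(a,402,280),crop(a,171,178)]);bb=np.hstack([crop(b,224,172),crop(b,372,380)])
cv2.imwrite('pics/crop.png',np.vstack([t,bb]))
c=cam('scene');s=cam('side')
for k,p,q in(('red',(310.9,188.8),(220.8,212.4)),('yel',(286.2,186.2),(242,225.2)),('blue',(262.8,183.5),(264.8,239.9)),('purpA',(301.3,174.4),(184.4,269.5)),('purpB',(340,224),(218.7,190))):
    X=tri(c,p,s,q); print(k,X.round(4),proj(c,X)-p,proj(s,X)-q, ray(c,*p,.115).round(4),ray(s,*q,.115).round(4))
for k,p,q in(('viewer',(231,266),(347,244)),('jar',(332,325),(300,177)),('dish',(151,237),(430,330))):
    print(k,tri(c,p,s,q).round(4),ray(c,*p,.025),ray(s,*q,.025))
```

```text
red [0.4506 0.0482 0.1161] [-0.19448496  0.13816608] [-0.26523658 -0.16098436] [0.4486 0.0478 0.115 ] [0.4513 0.0491 0.115 ]
yel [ 0.4743 -0.008   0.1171] [ 0.04232531 -0.02642177] [0.06010756 0.03239841] [ 0.4722 -0.0094  0.115 ] [ 0.4751 -0.0052  0.115 ]
blue [ 0.4966 -0.0634  0.1171] [-0.06891692  0.0366242 ] [-0.10197336 -0.0480753 ] [ 0.4941 -0.0649  0.115 ] [ 0.4976 -0.0611  0.115 ]
purpA [ 0.3576 -0.0295  0.0698] [-0.16093064  0.1158765 ] [-0.27144055 -0.15791548] [ 0.41   -0.0014  0.115 ] [ 0.3525 -0.0805  0.115 ]
purpB [0.4857 0.157  0.0886] [ 3.44272524 -2.55329252] [3.97729431 2.48398317] [0.5241 0.1633 0.115 ] [0.4706 0.1285 0.115 ]
viewer [ 0.6927 -0.0276  0.018 ] [ 0.69558596 -0.02246201  0.025     ] [ 0.68886432 -0.03613563  0.025     ]
jar [0.7153 0.2456 0.0286] [0.71179965 0.24562008 0.025     ] [0.71882365 0.24962379 0.025     ]
dish [ 0.7139 -0.2667  0.0037] [ 0.72582991 -0.24716384  0.025     ] [ 0.69894943 -0.2792582   0.025     ]
```

View pics/crop.png

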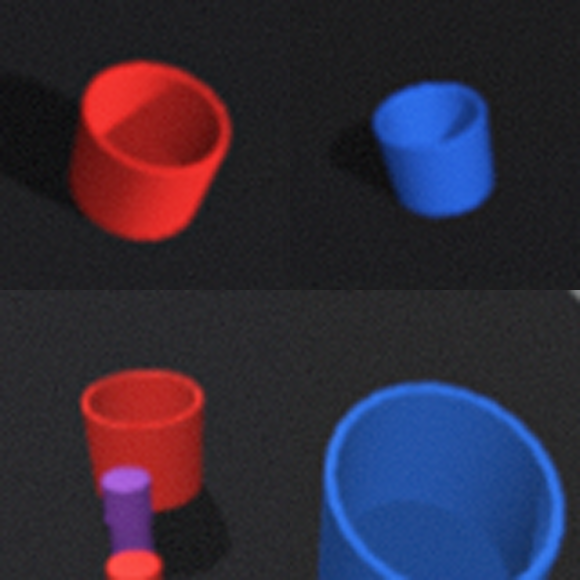

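Run:
```python
from h import *
c=cam('scene');s=cam('side')
r1=ray(c,405,272.3,.07);r2=ray(s,223.4,162.1,.07);b1=ray(c,169.9,169.6,.07)
print(r1,r2,tri(c,(405,272.3),s,(223.4,162.1)),b1)
b=cv2.imread('pics/side0.png');a=cv2.imread('pics/scene0.png')
red=(r1+r2)/2
t=np.linspace(0,2*np.pi,60)
def circ(ce,r,z,col):
    for im,cc in((a,c),(b,s)):
        for x in t:
            q=proj(cc,[ce[0]+r*np.cos(x),ce[1]+r*np.sin(x),z]); cv2.circle(im,tuple(np.round(q*4).astype(int)),2,col,-1,cv2.LINE_AA,2)
circ(red,.042,.07,(255,255,255));circ(b1,.042,.07,(255,255,255));circ(red,.042,.0,(255,255,0));circ(b1,.042,.0,(255,255,0))
v=np.array([.6927,-.0285]);circ(v,.045,.025,(0,0,255))
cv2.imwrite('pics/ov.png',np.hstack([cv2.resize(a[140:330,130:450],(480,285)),cv2.resize(b[130:420,200:520],(315,285))]))
```

```text
[0.54061389 0.32989137 0.07      ] [0.53694535 0.32401275 0.07      ] [0.53825143 0.32954965 0.06713348] [ 0.5332204  -0.35264998  0.07      ]
```

View pics/ov.png

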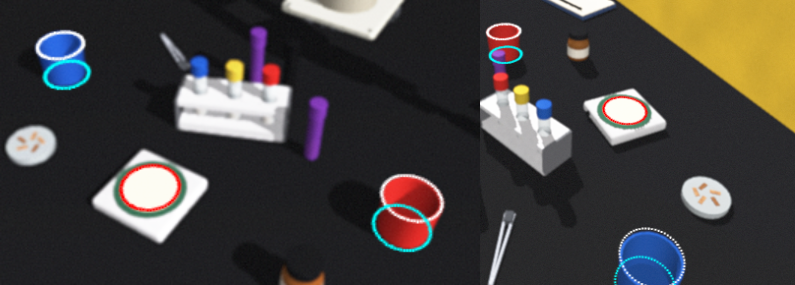

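>>> arm_command(
  rows=[0.04, -0.1, 0, -0.09, 0.08, -0.2, 0, -0.19, 0.12, -0.3, 0, -0.28, 0.16, -0.4, 0, -0.38, 0.2, -0.5, 0, -0.47, 0.24, -0.6, 0, -0.56, 0.28, -0.7, 0, -0.66, 0.32, -0.8, 0, -0.75, 0.36, -0.9, 0, -0.85, 0.4, -1, 0, -0.94],
  claw=1,
)

```text
time: 0.98
eef_pos: [0.3141, 0.4447, 0.2151]
orientation: [-1.75, -2.609, 0.001]
contact_force: [0.7, 0.6, -0.0]
grip_width: 0.0854
```

>>> arm_command(
  rows=[0.04, -0.1, 0, 0, 0.08, -0.2, 0, 0, 0.12, -0.3, 0, 0, 0.16, -0.4, 0, 0, 0.2, -0.5, 0, 0, 0.24, -0.6, 0, 0, 0.28, -0.7, 0, 0, 0.32, -0.8, 0, 0, 0.36, -0.9, 0, 0, 0.4, -1, 0, 0],
)

```text
time: 1.82
eef_pos: [0.3626, 0.3243, 0.2153]
orientation: [1.745, 2.612, 0.0]
contact_force: [0.4, 0.4, -1.0]
grip_width: 0.0854
```

>>> arm_command(
  rows=[0.04, -0.1, 0, 0, 0.08, -0.2, 0, 0, 0.12, -0.3, 0, 0, 0.16, -0.4, 0, 0, 0.2, -0.5, 0, 0, 0.24, -0.6, 0, 0, 0.28, -0.7, 0, 0, 0.32, -0.8, 0, 0, 0.36, -0.9, 0, 0, 0.4, -1, 0, 0],
)

```text
time: 2.65
eef_pos: [0.4104, 0.2043, 0.2154]
orientation: [1.745, 2.612, 0.0]
contact_force: [-0.5, 0.2, 0.7]
grip_width: 0.0856
```

>>> arm_command(
  rows=[0.04, -0.1, 0, 0, 0.08, -0.2, 0, 0, 0.12, -0.3, 0, 0, 0.16, -0.4, 0, 0, 0.2, -0.5, 0, 0, 0.24, -0.6, 0, 0, 0.28, -0.7, 0, 0, 0.32, -0.8, 0, 0, 0.34, -0.9, 0, 0, 0.34, -1, 0, 0],
)

```text
time: 3.48
eef_pos: [0.4513, 0.0843, 0.2154]
orientation: [1.745, 2.612, 0.0]
contact_force: [-0.1, 0.1, -0.3]
grip_width: 0.0852
```

Run:
```python
from h import *; from m import *
st=read_state(); im=snap('wrist','wrist1'); c=cam('wrist',st)
for k in('red','yellow','blue'):
    m=masks(im)[k];N,l,s,ce=cv2.connectedComponentsWithStats(m.astype(np.uint8))
    for i in range(1,N):
        if s[i,4]>100: print(k,s[i],ce[i],ray(c,*ce[i],.128),ray(c,*ce[i],.12))
print([proj(c,[*p,.128]) for p in((.4506,.0482),(.4743,-.008),(.4966,-.0634))])
sc=cam('side'); print(ray(sc,172,228,.12)); sc=cam('scene');print(ray(sc,323,172,.12))
```

```text
red [ 244  232   33   40 1054] [260.22865275 251.23624288] [0.44990015 0.04953909 0.128     ] [0.45082948 0.04604168 0.12      ]
blue [ 245  361   34   45 1258] [261.77583466 383.27106518] [ 0.49366466 -0.05799025  0.128     ] [ 0.49601565 -0.06498069  0.12      ]
[array([260.4525903 , 253.17394839]), array([262.30128127, 326.41735245]), array([262.68423667, 389.3719379 ])]
[0.35543641 0.02941651 0.12      ]
[0.37722857 0.04410382 0.12      ]
```

View pics/wrist1.png

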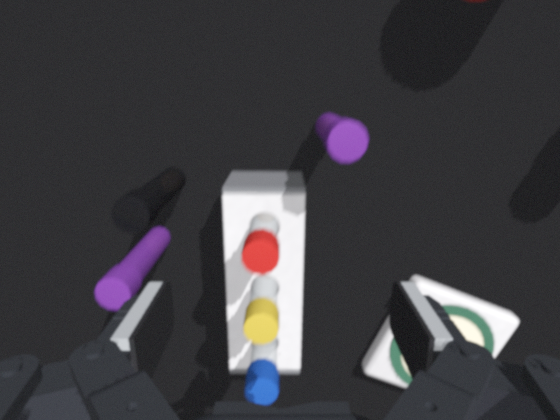

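>>> arm_command(
  rows=[0, -0.15, 0, 0, -0.01, -0.3, 0, 0, -0.01, -0.3, -0.1, 0, -0.01, -0.3, -0.25, 0, -0.01, -0.3, -0.4, 0, -0.01, -0.3, -0.55, 0, -0.01, -0.3, -0.7, 0, -0.01, -0.3, -0.85, 0, -0.01, -0.3, -0.92, 0, -0.01, -0.3, -0.92, 0],
)

```text
time: 4.37
eef_pos: [0.4483, 0.0492, 0.1034]
orientation: [-1.744, -2.61, 0.003]
contact_force: [-0.0, -0.7, -0.7]
grip_width: 0.0857
```

>>> arm_command(
  rows=[0, 0, 0, 0, 0, 0, 0, 0, 0, 0, 0, 0, 0, 0, 0, 0, 0, 0, 0, 0, 0, 0, 0, 0, 0, 0, 0, 0, 0, 0, 0, 0, 0, 0, 0, 0, 0, 0, 0, 0],
  claw=-1,
)

```text
time: 5.2
eef_pos: [0.4506, 0.0496, 0.106]
orientation: [1.744, 2.611, 0.002]
contact_force: [-1.5, 0.1, 7.4]
grip_width: 0.0244
```

>>> arm_command(
  rows=[0, 0, 0.1, 0, 0, 0, 0.2, 0, 0, 0, 0.3, 0, 0, 0, 0.4, 0, 0, 0, 0.5, 0, 0, 0, 0.6, 0, 0, 0, 0.7, 0, 0, 0, 0.8, 0, 0, 0, 0.9, 0, 0, 0, 1, 0],
)

```text
time: 6.03
eef_pos: [0.4495, 0.0495, 0.2258]
orientation: [1.745, 2.612, 0.0]
contact_force: [0.9, 0.4, -0.6]
grip_width: 0.0239
```

Run:
```python
from h import *
st=read_state();print(st['eef_pos'],st['grip_width'],st['contact_force'])
w=snap('wrist','wrist2'); s=snap('side','side2')
cv2.imwrite('pics/c2.png',np.hstack([w[:,:,::-1][:,:],cv2.resize(s[:,:,::-1][80:320,120:280],(240,420))]))
```

```text
[0.44953542 0.04953121 0.22580685] 0.02394371089555311 [ 0.87294374  0.35424079 -0.64633018]
```

View pics/c2.png

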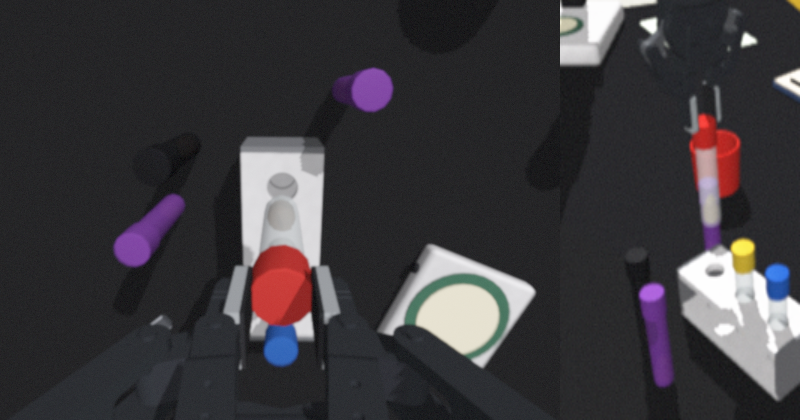

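>>> arm_command(
  rows=[0, 0, 0.15, 0, 0, 0.05, 0.3, 0, 0.03, 0.15, 0.3, 0, 0.06, 0.28, 0.3, 0, 0.1, 0.4, 0.3, 0, 0.15, 0.52, 0.3, 0, 0.2, 0.64, 0.3, 0, 0.25, 0.76, 0.3, 0, 0.3, 0.88, 0.3, 0, 0.32, 1, 0.3, 0],
)

```text
time: 6.97
eef_pos: [0.4885, 0.1704, 0.2603]
orientation: [-1.745, -2.612, 0.001]
contact_force: [0.9, -0.8, -1.3]
grip_width: 0.0241
```

>>> arm_command(
  rows=[0.03, 0.12, 0, 0, 0.06, 0.24, 0, 0, 0.09, 0.36, 0, 0, 0.12, 0.48, 0, 0, 0.15, 0.6, 0, 0, 0.18, 0.72, 0, 0, 0.22, 0.82, 0, 0, 0.26, 0.91, 0, 0, 0.29, 0.97, 0, 0, 0.32, 1, 0, 0],
)

```text
time: 7.8
eef_pos: [0.5269, 0.2906, 0.2608]
orientation: [-1.744, -2.613, 0.0]
contact_force: [-1.0, -0.3, 0.3]
grip_width: 0.0244
```

>>> arm_command(
  rows=[0.05, 0.1, 0, 0, 0.08, 0.2, 0, 0, 0.11, 0.28, 0, 0, 0.11, 0.31, -0.05, 0, 0.11, 0.31, -0.15, 0, 0.11, 0.31, -0.28, 0, 0.11, 0.31, -0.4, 0, 0.11, 0.31, -0.5, 0, 0.11, 0.31, -0.6, 0, 0.11, 0.31, -0.6, 0],
)

```text
time: 8.63
eef_pos: [0.538, 0.3256, 0.1856]
orientation: [-1.744, -2.61, 0.007]
contact_force: [-0.3, 0.7, -1.7]
grip_width: 0.0243
```

Run:
```python
from h import *
st=read_state();print(st['eef_pos'],st['grip_width'],st['contact_force'])
w=snap('scene','sc3'); s=snap('side','side3')
f=lambda i,u,v:cv2.resize(i[v-60:v+60,u-55:u+55,::-1],(385,420))
cv2.imwrite('pics/c3.png',np.hstack([f(w,400,250),f(s,224,150)]))
```

```text
[0.53797499 0.32556202 0.18560751] 0.024321943850394025 [-0.29390645  0.69008688 -1.6779708 ]
```

View pics/c3.png

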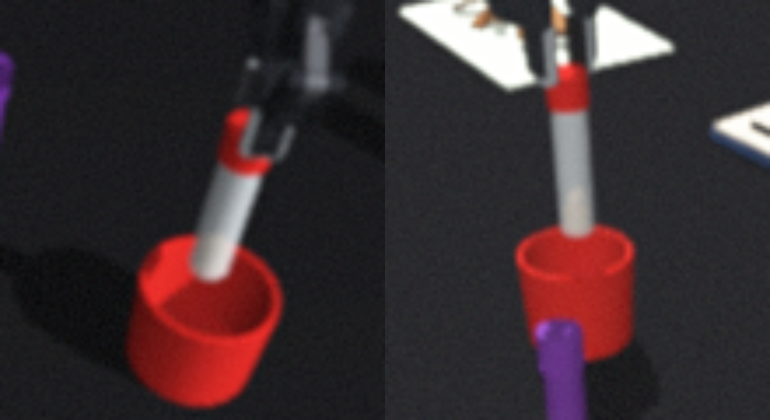

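>>> arm_command(
  rows=[0, 0, -0.1, 0, 0, 0, -0.2, 0, 0, 0, -0.3, 0, 0, 0, -0.4, 0, 0, 0, -0.48, 0, 0, 0, -0.55, 0, 0, 0, -0.6, 0, 0, 0, -0.65, 0, 0, 0, -0.65, 0, 0, 0, -0.65, 0],
)

```text
time: 9.57
eef_pos: [0.5397, 0.3267, 0.1107]
orientation: [-1.745, -2.612, 0.0]
contact_force: [0.8, 0.9, -0.1]
grip_width: 0.024
```

>>> arm_command(
  rows=[0, 0, 0, 0, 0, 0, 0, 0, 0, 0, 0, 0, 0, 0, 0, 0, 0, 0, 0, 0, 0, 0, 0, 0, 0, 0, 0, 0, 0, 0, 0, 0, 0, 0, 0, 0, 0, 0, 0, 0],
  claw=1,
)

```text
time: 10.4
eef_pos: [0.5397, 0.3267, 0.1109]
orientation: [1.745, 2.612, 0.0]
contact_force: [0.1, 0.3, 0.4]
grip_width: 0.0856
```

>>> arm_command(
  rows=[0, 0, 0.1, 0, 0, 0, 0.25, 0, 0, 0, 0.4, 0, 0, 0, 0.55, 0, 0, 0, 0.7, 0, 0, 0, 0.85, 0, 0, 0, 0.95, 0, 0, -0.1, 0.95, 0, -0.02, -0.25, 0.95, 0, -0.04, -0.4, 0.95, 0],
)

```text
time: 11.23
eef_pos: [0.5343, 0.2775, 0.2244]
orientation: [-1.744, -2.613, 0.001]
contact_force: [0.1, -0.4, -0.3]
grip_width: 0.085
```

Run:
```python
from h import *
st=read_state();print(st['eef_pos'],st['grip_width'],st['contact_force'])
w=snap('scene','sc4'); s=snap('side','side4')
f=lambda i,u,v:cv2.resize(i[v-60:v+60,u-55:u+55,::-1],(385,420))
cv2.imwrite('pics/c4.png',np.hstack([f(w,400,250),f(s,224,150)]))
```

```text
[0.5342818  0.27746576 0.22444561] 0.08501528345958229 [ 0.10615159 -0.40143672 -0.31053678]
```

View pics/c4.png

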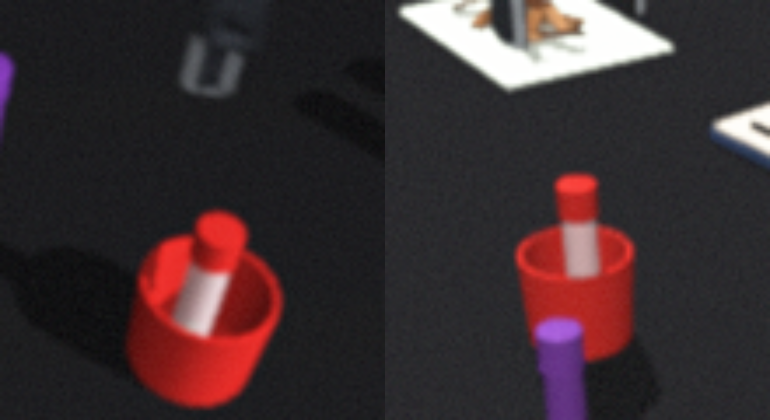

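>>> arm_command(
  rows=[-0.01, -0.1, 0, 0, -0.02, -0.2, 0, 0, -0.03, -0.3, 0, 0, -0.04, -0.4, 0, 0, -0.05, -0.5, 0, 0, -0.06, -0.6, 0, 0, -0.07, -0.7, 0, 0, -0.08, -0.8, 0, 0, -0.09, -0.9, 0, 0, -0.1, -1, 0, 0],
)

```text
time: 12.17
eef_pos: [0.5227, 0.1575, 0.225]
orientation: [1.745, 2.612, 0.0]
contact_force: [0.6, 0.2, 0.7]
grip_width: 0.0851
```

>>> arm_command(
  rows=[-0.01, -0.1, 0, 0, -0.02, -0.2, 0, 0, -0.03, -0.3, 0, 0, -0.04, -0.4, 0, 0, -0.05, -0.5, 0, 0, -0.06, -0.6, 0, 0, -0.07, -0.7, 0, 0, -0.08, -0.8, 0, 0, -0.09, -0.9, 0, 0, -0.1, -1, 0, 0],
)

```text
time: 13.0
eef_pos: [0.5108, 0.0375, 0.2249]
orientation: [1.745, 2.612, 0.0]
contact_force: [-0.9, 0.5, -0.4]
grip_width: 0.0854
```

>>> arm_command(
  rows=[-0.02, -0.12, 0, 0, -0.04, -0.24, 0, 0, -0.06, -0.36, 0, 0, -0.08, -0.48, 0, 0, -0.1, -0.6, 0, 0, -0.11, -0.7, 0, 0, -0.12, -0.78, 0, 0, -0.12, -0.82, 0, 0, -0.12, -0.84, 0, 0, -0.12, -0.84, 0, 0],
)

```text
time: 13.83
eef_pos: [0.4966, -0.0624, 0.2249]
orientation: [1.746, 2.612, 0.0]
contact_force: [1.4, -0.1, 0.0]
grip_width: 0.0854
```

Run:
```python
from h import *; from m import *
st=read_state();print(st['eef_pos']); im=snap('wrist','wrist5'); c=cam('wrist',st)
for k in('yellow','blue'):
    m=masks(im)[k];N,l,s,ce=cv2.connectedComponentsWithStats(m.astype(np.uint8))
    for i in range(1,N):
        if s[i,4]>100: print(k,s[i],ce[i],ray(c,*ce[i],.128),ray(c,*ce[i],.12))
```

```text
[ 0.49658324 -0.06241172  0.2248991 ]
blue [ 262  183   36   44 1218] [279.24712644 204.44334975] [ 0.49539017 -0.06252395  0.128     ] [ 0.49628983 -0.06480752  0.12      ]
blue [ 177  366   71   54 2421] [211.2189178  391.50557621] [ 0.50526891 -0.23735491  0.128     ] [ 0.50647751 -0.24510604  0.12      ]
```

View pics/wrist5.png

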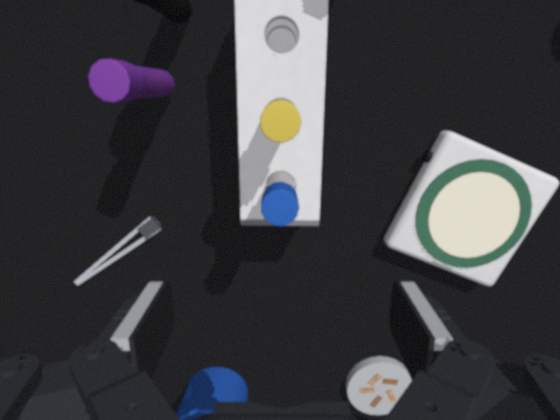

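>>> arm_command(
  rows=[0, -0.01, -0.12, 0, 0, -0.01, -0.24, 0, 0, -0.01, -0.36, 0, 0, -0.01, -0.48, 0, 0, -0.01, -0.6, 0, 0, -0.01, -0.72, 0, 0, -0.01, -0.84, 0, 0, -0.01, -0.94, 0, 0, -0.01, -1, 0, 0, -0.01, -1, 0],
)

```text
time: 14.72
eef_pos: [0.4956, -0.0626, 0.1036]
orientation: [-1.743, -2.611, 0.002]
contact_force: [-0.4, 0.5, 0.3]
grip_width: 0.0857
```

>>> arm_command(
  rows=[0, 0, 0, 0, 0, 0, 0, 0, 0, 0, 0, 0, 0, 0, 0, 0, 0, 0, 0, 0, 0, 0, 0, 0, 0, 0, 0, 0, 0, 0, 0, 0, 0, 0, 0, 0, 0, 0, 0, 0],
  claw=-1,
)

```text
time: 15.55
eef_pos: [0.4972, -0.0635, 0.1059]
orientation: [1.745, 2.611, 0.001]
contact_force: [-0.6, -0.0, 6.7]
grip_width: 0.0246
```

>>> arm_command(
  rows=[0, 0, 0.12, 0, 0, 0, 0.24, 0, 0, 0, 0.36, 0, 0, 0, 0.48, 0, 0, 0, 0.6, 0, 0, 0, 0.72, 0, 0, 0, 0.84, 0, 0, -0.1, 0.95, 0, 0.01, -0.25, 1, 0, 0.02, -0.4, 1, 0],
)

```text
time: 16.38
eef_pos: [0.4999, -0.1118, 0.227]
orientation: [1.742, 2.61, 0.002]
contact_force: [0.2, -0.1, -0.3]
grip_width: 0.0244
```

>>> arm_command(
  rows=[0.01, -0.1, 0.02, 0, 0.03, -0.2, 0.02, 0, 0.04, -0.3, 0.02, 0, 0.06, -0.4, 0.02, 0, 0.07, -0.5, 0.02, 0, 0.09, -0.6, 0.02, 0, 0.1, -0.7, 0.02, 0, 0.11, -0.8, 0.02, 0, 0.13, -0.9, 0.02, 0, 0.14, -1, 0.02, 0],
)

```text
time: 17.22
eef_pos: [0.5159, -0.2325, 0.2273]
orientation: [1.745, 2.612, 0.0]
contact_force: [0.7, 0.7, 0.0]
grip_width: 0.0241
```

>>> arm_command(
  rows=[0.02, -0.13, 0, 0, 0.04, -0.26, 0, 0, 0.06, -0.39, 0, 0, 0.08, -0.52, 0, 0, 0.1, -0.65, 0, 0, 0.12, -0.78, 0, 0, 0.14, -0.88, 0, 0, 0.14, -0.96, 0, 0, 0.14, -1, 0, 0, 0.14, -1, 0, 0],
)

```text
time: 18.05
eef_pos: [0.5323, -0.3522, 0.2271]
orientation: [-1.746, -2.611, 0.0]
contact_force: [-1.1, -1.1, -0.5]
grip_width: 0.0244
```

Run:
```python
from h import *
st=read_state();print(st['eef_pos'],st['grip_width'],st['contact_force'])
w=snap('scene','sc6'); s=snap('side','side6')
f=lambda i,u,v:cv2.resize(i[v-60:v+60,u-55:u+55,::-1],(385,420))
cv2.imwrite('pics/c6.png',np.hstack([f(w,171,160),f(s,372,360)]))
```

```text
[ 0.53231691 -0.35221243  0.22710559] 0.024403487648326755 [-1.14141839 -1.05101827 -0.53687183]
```

View pics/c6.png

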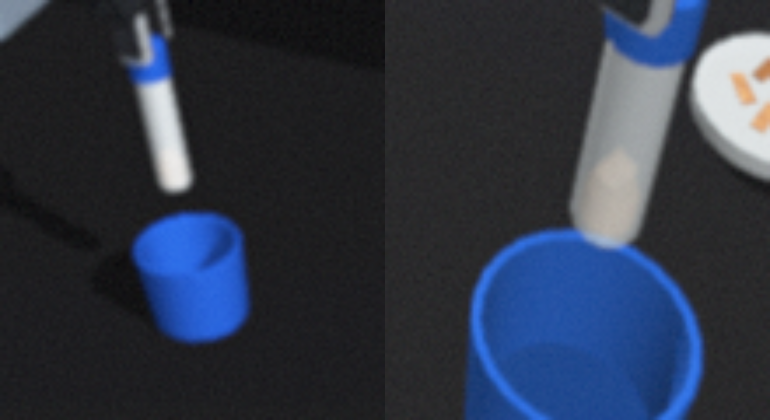

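Tube sits over the pot, lined up along the views; lowering and releasing.

>>> arm_command(
  rows=[0, 0, -0.1, 0, 0, 0, -0.22, 0, 0, 0, -0.34, 0, 0, 0, -0.46, 0, 0, 0, -0.58, 0, 0, 0, -0.7, 0, 0, 0, -0.82, 0, 0, 0, -0.91, 0, 0, 0, -0.97, 0, 0, 0, -0.97, 0],
)

```text
time: 18.98
eef_pos: [0.5315, -0.3502, 0.1089]
orientation: [-1.743, -2.61, -0.0]
contact_force: [0.1, 0.4, -0.6]
grip_width: 0.0245
```

>>> arm_command(
  rows=[0, 0, 0, 0, 0, 0, 0, 0, 0, 0, 0, 0, 0, 0, 0, 0, 0, 0, 0, 0, 0, 0, 0, 0, 0, 0, 0, 0, 0, 0, 0, 0, 0, 0, 0, 0, 0, 0, 0, 0],
  claw=1,
)

```text
time: 19.82
eef_pos: [0.5325, -0.3513, 0.1109]
orientation: [-1.745, -2.612, -0.0]
contact_force: [0.5, 0.1, 0.1]
grip_width: 0.0854
```

>>> arm_command(
  rows=[0, 0, 0.1, 0, 0, 0, 0.25, 0, 0, 0, 0.4, 0, 0, 0, 0.55, 0, 0, 0, 0.7, 0, 0, 0, 0.85, 0, 0, 0, 0.95, 0, 0, 0.1, 0.95, 0, -0.02, 0.25, 0.95, 0, -0.05, 0.4, 0.95, 0],
)

```text
time: 20.65
eef_pos: [0.526, -0.3021, 0.2244]
orientation: [-1.746, -2.611, -0.0]
contact_force: [0.9, 0.6, -0.4]
grip_width: 0.0853
```

Run:
```python
from h import *
st=read_state();print(st['eef_pos'],st['grip_width'],st['contact_force'])
w=snap('scene','sc7'); s=snap('side','side7')
f=lambda i,u,v:cv2.resize(i[v-60:v+60,u-55:u+55,::-1],(385,420))
cv2.imwrite('pics/c7.png',np.hstack([f(w,171,160),f(s,372,360)]))
```

```text
[ 0.52604923 -0.3020901   0.22444586] 0.0852674090044406 [ 0.86542252  0.60336414 -0.4156156 ]
```

View pics/c7.png

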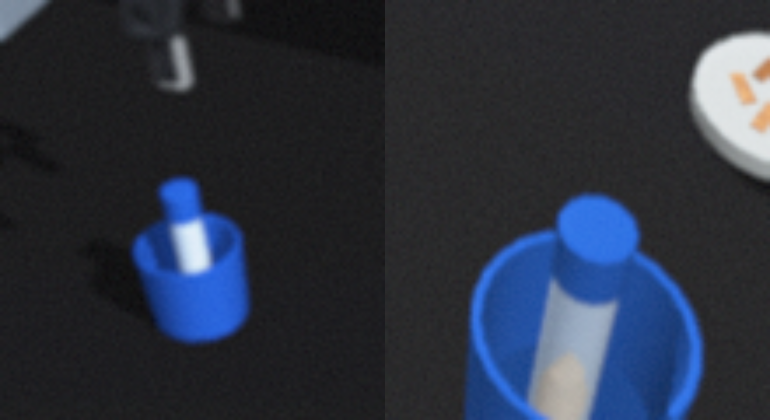

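>>> arm_command(
  rows=[-0.02, 0.1, 0, 0, -0.04, 0.2, 0, 0, -0.06, 0.3, 0, 0, -0.08, 0.4, 0, 0, -0.1, 0.5, 0, 0, -0.12, 0.6, 0, 0, -0.14, 0.7, 0, 0, -0.16, 0.8, 0, 0, -0.17, 0.9, 0, 0, -0.18, 1, 0, 0],
)

```text
time: 21.58
eef_pos: [0.5047, -0.1821, 0.225]
orientation: [1.745, 2.612, 0.0]
contact_force: [0.4, -0.4, 0.0]
grip_width: 0.0854
```

>>> arm_command(
  rows=[-0.02, 0.12, 0, 0, -0.04, 0.24, 0, 0, -0.06, 0.36, 0, 0, -0.08, 0.48, 0, 0, -0.1, 0.6, 0, 0, -0.12, 0.7, 0, 0, -0.14, 0.8, 0, 0, -0.16, 0.9, 0, 0, -0.18, 0.97, 0, 0, -0.18, 1, 0, 0],
)

```text
time: 22.42
eef_pos: [0.4827, -0.062, 0.2249]
orientation: [-1.744, -2.613, 0.0]
contact_force: [0.1, -0.2, -0.4]
grip_width: 0.0852
```

Run:
```python
from h import *; from m import *
st=read_state();print(st['eef_pos']); im=snap('wrist','wrist8'); c=cam('wrist',st)
for k in('yellow',):
    m=masks(im)[k];N,l,s,ce=cv2.connectedComponentsWithStats(m.astype(np.uint8))
    for i in range(1,N):
        if s[i,4]>100: print(k,s[i],ce[i],ray(c,*ce[i],.128),ray(c,*ce[i],.12))
st5=dict(st);st5['eef_pos']=np.array([0.49658324,-0.06241172,0.2248991]); c=cam('wrist',st5)
print('end',ray(c,241,221,.065),ray(c,320,221,.065)); print('forc',ray(c,77,283,.005),ray(c,155,225,.005)); print('viewer',ray(c,473,213,.025))
```

```text
[ 0.48270463 -0.06198751  0.2248931 ]
end [ 0.4766977  -0.10800172  0.065     ] [ 0.54211142 -0.08079906  0.065     ]
forc [ 0.33422615 -0.27056001  0.005     ] [ 0.3952967  -0.16984722  0.005     ]
viewer [ 0.68966375 -0.02561353  0.025     ]
```

View pics/wrist8.png

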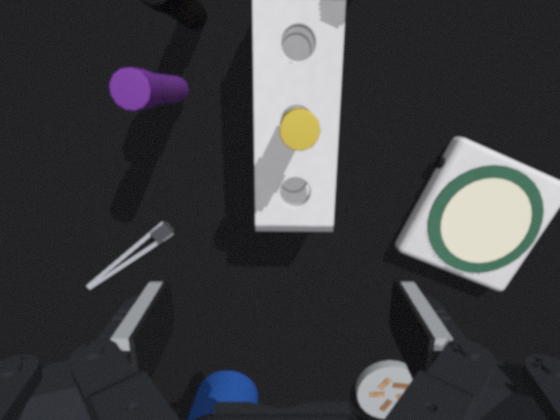

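>>> arm_command(
  rows=[-0.02, 0.15, 0, 0, -0.04, 0.3, 0, 0, -0.07, 0.42, 0, 0, -0.08, 0.45, -0.1, 0, -0.08, 0.45, -0.25, 0, -0.08, 0.45, -0.42, 0, -0.08, 0.45, -0.6, 0, -0.08, 0.45, -0.78, 0, -0.08, 0.45, -0.92, 0, -0.08, 0.45, -0.99, 0],
)

```text
time: 23.3
eef_pos: [0.4727, -0.0096, 0.1042]
orientation: [-1.745, -2.61, 0.002]
contact_force: [-1.3, -0.3, -0.1]
grip_width: 0.0855
```

>>> arm_command(
  rows=[0, 0, 0, 0, 0, 0, 0, 0, 0, 0, 0, 0, 0, 0, 0, 0, 0, 0, 0, 0, 0, 0, 0, 0, 0, 0, 0, 0, 0, 0, 0, 0, 0, 0, 0, 0, 0, 0, 0, 0],
  claw=-1,
)

```text
time: 24.13
eef_pos: [0.4747, -0.0094, 0.1075]
orientation: [1.744, 2.61, 0.002]
contact_force: [-0.2, -1.2, 7.5]
grip_width: 0.0235
```

>>> arm_command(
  rows=[0, 0, 0.1, 0, 0, 0, 0.2, 0, 0, 0, 0.3, 0, 0, 0, 0.4, 0, 0, 0, 0.5, 0, 0, 0, 0.6, 0, 0, 0, 0.68, 0, 0, 0, 0.7, 0, 0.02, -0.05, 0.7, 0, 0.06, -0.15, 0.7, 0],
)

```text
time: 24.97
eef_pos: [0.4805, -0.0272, 0.19]
orientation: [-1.743, -2.613, 0.0]
contact_force: [0.3, 0.8, -0.1]
grip_width: 0.0239
```

>>> arm_command(
  rows=[0.05, -0.12, 0, 0, 0.1, -0.24, 0, 0, 0.15, -0.36, 0, 0, 0.2, -0.48, 0, 0, 0.25, -0.6, 0, 0, 0.29, -0.7, 0, 0, 0.31, -0.74, 0, 0, 0.31, -0.74, -0.1, 0, 0.31, -0.74, -0.25, 0, 0.31, -0.74, -0.4, 0],
)

```text
time: 25.8
eef_pos: [0.5184, -0.1165, 0.1418]
orientation: [1.745, 2.611, 0.001]
contact_force: [0.1, -0.0, -0.7]
grip_width: 0.0237
```

>>> arm_command(
  rows=[0, 0, -0.1, 0, 0, 0, -0.18, 0, 0, 0, -0.23, 0, 0, 0, -0.23, 0, 0, 0, -0.23, 0, 0, 0, -0.23, 0, 0, 0, -0.23, 0, 0, 0, -0.23, 0, 0, 0, -0.23, 0, 0, 0, -0.23, 0],
)

```text
time: 26.63
eef_pos: [0.5182, -0.1161, 0.1149]
orientation: [1.745, 2.612, 0.0]
contact_force: [-0.5, -0.1, 0.3]
grip_width: 0.0238
```

Run:
```python
from h import *
st=read_state();print(st['eef_pos'],st['grip_width'],st['contact_force'])
w=snap('scene','sc9'); s=snap('side','side9')
f=lambda i,u,v:cv2.resize(i[v-60:v+60,u-55:u+55,::-1],(385,420))
cv2.imwrite('pics/c9.png',np.hstack([f(w,260,190),f(s,270,240)]))
```

```text
[ 0.5182447  -0.1160986   0.11488835] 0.023770252391210816 [-0.48620405 -0.07907865  0.32866059]
```

View pics/c9.png

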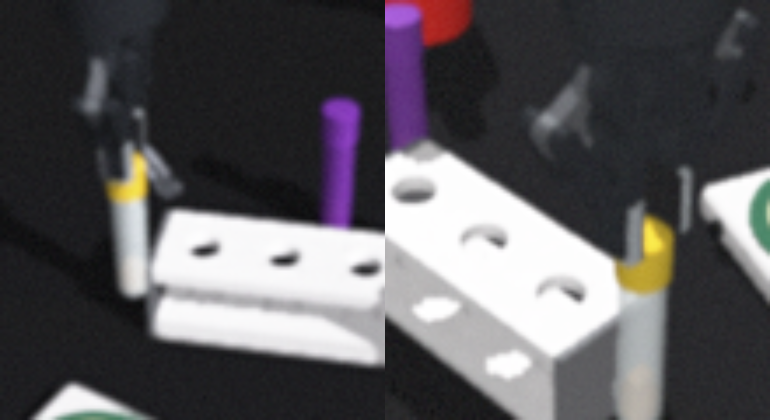

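>>> arm_command(
  rows=[-0.02, 0.05, 0, 0, -0.04, 0.1, 0, 0, -0.06, 0.15, 0, 0, -0.08, 0.2, 0, 0, -0.1, 0.25, 0, 0, -0.12, 0.3, 0, 0, -0.14, 0.35, 0, 0, -0.16, 0.4, 0, 0, -0.18, 0.45, 0, 0, -0.21, 0.51, 0, 0],
)

```text
time: 27.57
eef_pos: [0.4928, -0.0543, 0.1146]
orientation: [1.745, 2.612, 0.0]
contact_force: [1.7, -3.3, -0.1]
grip_width: 0.021
```

Run:
```python
from h import *
st=read_state();print(st['eef_pos'],st['grip_width'],st['contact_force'],st['wrist_torque'])
w=snap('scene','sc10'); s=snap('side','side10')
f=lambda i,u,v:cv2.resize(i[v-60:v+60,u-55:u+55,::-1],(385,420))
cv2.imwrite('pics/c10.png',np.hstack([f(w,260,190),f(s,270,240)]))
```

```text
[ 0.49279332 -0.05427674  0.11456769] 0.020971980596595174 [ 1.69394203 -3.30651445 -0.12755903] [-0.58425434 -0.30611417  0.02790221]
```

View pics/c10.png

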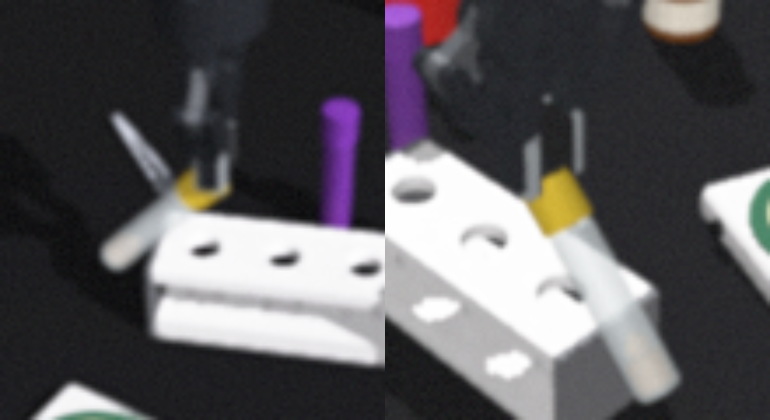

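>>> arm_command(
  rows=[0, 0, 0.05, 0, 0, 0, 0.12, 0, 0, 0, 0.2, 0, 0, 0, 0.28, 0, 0, 0, 0.36, 0, 0, 0, 0.44, 0, 0, 0, 0.52, 0, 0, 0, 0.58, 0, 0, 0, 0.6, 0, 0, 0, 0.6, 0],
)

```text
time: 28.5
eef_pos: [0.4933, -0.0549, 0.1874]
orientation: [1.745, 2.611, 0.001]
contact_force: [0.6, -0.2, 0.2]
grip_width: 0.0198
```

Run:
```python
from h import *
st=read_state();print(st['eef_pos'],st['grip_width'],st['contact_force'],st['wrist_torque'])
w=snap('scene','sc11'); s=snap('side','side11')
f=lambda i,u,v:cv2.resize(i[v-50:v+50,u-50:u+50,::-1],(400,400))
cv2.imwrite('pics/c11.png',np.hstack([f(w,260,160),f(s,270,200)]))
snap('wrist','wrist11')
```

```text
[ 0.49326146 -0.05490338  0.18735954] 0.019834192560066913 [ 0.6290553  -0.17200345  0.19956967] [-0.02467907  0.03467545 -0.00164196]
```

View pics/c11.png

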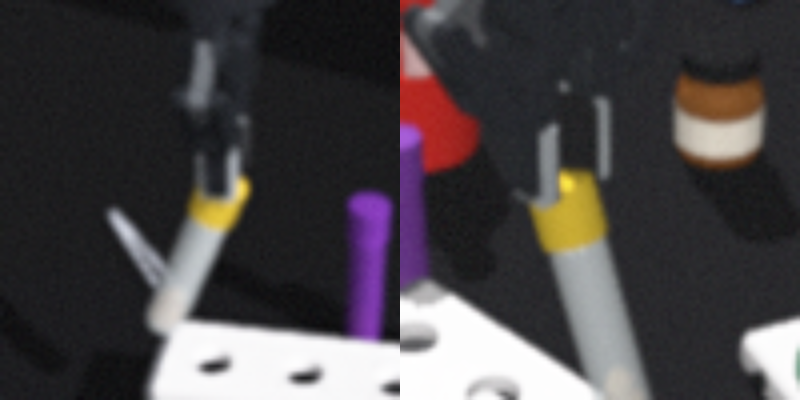

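View pics/wrist11.png

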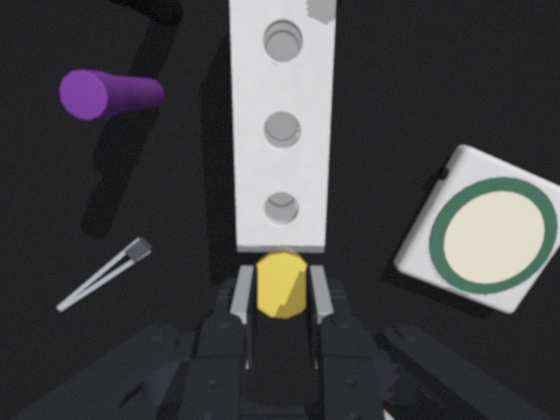

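Run:
```python
from h import *
s=cv2.imread('pics/side11.png');w=cv2.imread('pics/scene0.png')
w=cv2.imread('pics/sc11.png')
f=lambda i,u,v:cv2.resize(i[v-40:v+40,u-40:u+40],(400,400),interpolation=cv2.INTER_CUBIC)
cv2.imwrite('pics/c12.png',np.hstack([f(w,260,170),f(s,270,215)]))
```

```text
(no output)
```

View pics/c12.png

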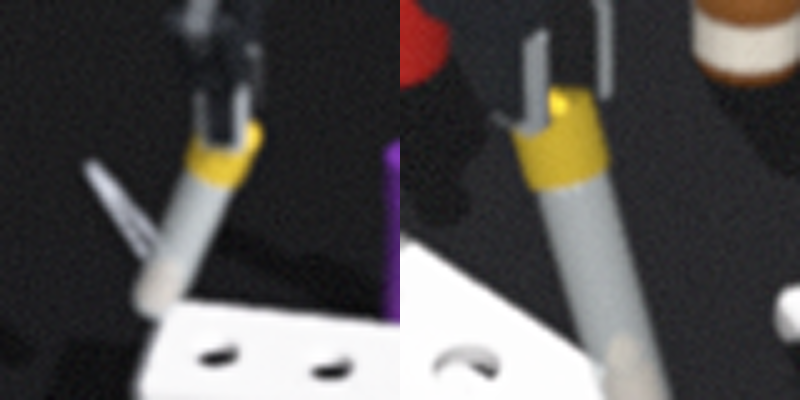

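Run:
```python
from h import *
s=cv2.imread('pics/side11.png')
cv2.imwrite('pics/c13.png',cv2.resize(s[185:285,220:320],(600,600),interpolation=cv2.INTER_CUBIC))
```

```text
(no output)
```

View pics/c13.png

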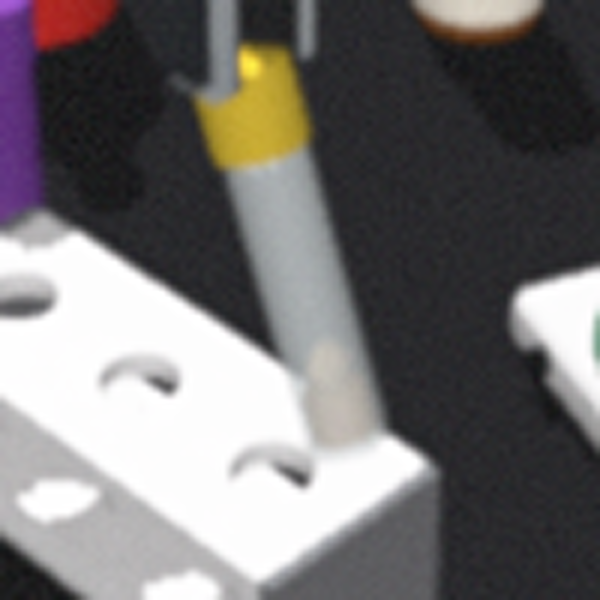

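```bash
cat >> h.py <<'E'
def axis(scj,scl,sij,sil,L=.094):
    c=cam('scene');s=cam('side')
    J=tri(c,scj,s,sij);E=tri(c,scl,s,sil);d=J-E
    print('J',J.round(4),'E',E.round(4),'len',np.linalg.norm(d).round(4),'tilt',np.degrees(np.arccos(d[2]/np.linalg.norm(d))).round(1),'cap ctr',(E+d/np.linalg.norm(d)*.107).round(4),'az',np.degrees(np.arctan2(d[1],d[0])))
    print(proj(c,J)-scj,proj(c,E)-scl,proj(s,J)-sij,proj(s,E)-sil)
E
python3 - <<'E'
from h import *
axis((262.4,165.6),(251.4,189.2),(264.7,211.3),(278.7,257))
E
```

```text
J [ 0.499  -0.0607  0.1749] E [ 0.5102 -0.0908  0.0958] len 0.0854 tilt 22.1 cap ctr [ 0.4962 -0.053   0.1949] az 110.31260324622461
[ 0.13112032 -0.07576764] [-0.3934233  0.1838062] [0.19548261 0.09868469] [-0.58965797 -0.25238611]
```

>>> arm_command(
  rows=[0.04, -0.1, 0, 0, 0.08, -0.2, 0, 0, 0.12, -0.3, 0, 0, 0.16, -0.4, 0, 0, 0.17, -0.41, 0, 0, 0.17, -0.41, -0.12, 0, 0.17, -0.41, -0.25, 0, 0.17, -0.41, -0.4, 0, 0.17, -0.41, -0.53, 0, 0.17, -0.41, -0.6, 0],
)

```text
time: 29.48
eef_pos: [0.5123, -0.1042, 0.1127]
orientation: [-1.745, -2.61, 0.001]
contact_force: [-0.7, -0.2, 0.1]
grip_width: 0.0198
```

>>> arm_command(
  rows=[-0.02, 0.04, 0, 0, -0.03, 0.08, 0, 0, -0.05, 0.12, 0, 0, -0.07, 0.16, 0, 0, -0.08, 0.2, 0, 0, -0.1, 0.24, 0, 0, -0.12, 0.28, 0, 0, -0.14, 0.33, 0, 0, -0.16, 0.37, 0, 0, -0.17, 0.41, 0, 0],
)

```text
time: 30.32
eef_pos: [0.4924, -0.0543, 0.1146]
orientation: [-1.745, -2.612, 0.0]
contact_force: [0.3, -1.4, 0.2]
grip_width: 0.0194
```

>>> arm_command(
  rows=[-0.01, 0.02, -0.01, 0, -0.02, 0.04, -0.03, 0, -0.03, 0.06, -0.05, 0, -0.03, 0.08, -0.07, 0, -0.04, 0.1, -0.09, 0, -0.05, 0.12, -0.11, 0, -0.06, 0.14, -0.13, 0, -0.06, 0.16, -0.15, 0, -0.06, 0.16, -0.15, 0, -0.06, 0.16, -0.15, 0],
)

```text
time: 31.15
eef_pos: [0.4853, -0.0355, 0.0962]
orientation: [-1.745, -2.612, 0.001]
contact_force: [0.4, -1.0, -0.3]
grip_width: -0.0002
```

Run:
```python
from h import *
st=read_state();print(st['eef_pos'],st['grip_width'],st['contact_force'],st['wrist_torque'])
w=snap('scene','sc14'); s=snap('side','side14')
f=lambda i,u,v:cv2.resize(i[v-50:v+50,u-50:u+50,::-1],(400,400),interpolation=cv2.INTER_CUBIC)
cv2.imwrite('pics/c14.png',np.hstack([f(w,260,190),f(s,270,230)]))
```

```text
[ 0.48534846 -0.03546823  0.09618373] -0.00015135677031384234 [ 0.44626164 -1.03989155 -0.26165682] [ 0.00880301 -0.07055663 -0.00764359]
```

View pics/c14.png

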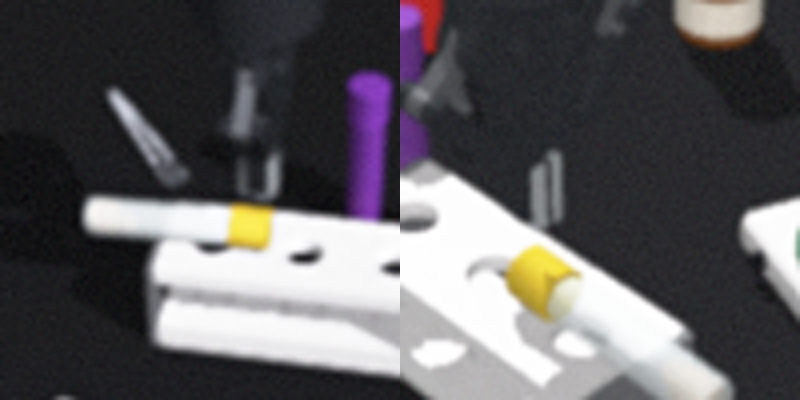

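Run:
```python
from h import *
axis((267.5,195.5),(233,193.75),(262.5,255),(297.5,276.2))
c=cam('scene');s=cam('side')
for n,a,b in(('J',(267.5,195.5),(262.5,255)),('E',(233,193.75),(297.5,276.2)),('T',(277,197),(248.8,248.8))):
    for z in(.07,.077): print(n,z,ray(c,*a,z)[:2].round(4),ray(s,*b,z)[:2].round(4))
W=cv2.imread('pics/side14.png');cv2.imwrite('pics/c15.png',cv2.resize(W[210:310,220:340],(720,600),interpolation=cv2.INTER_CUBIC))
```

```text
J [ 0.4929 -0.0547  0.078 ] E [ 0.5301 -0.1323  0.0781] len 0.0861 tilt 90.0 cap ctr [ 0.4839 -0.0358  0.078 ] az 115.57951875545254
[-0.77240449  0.39968207] [ 0.71566125 -0.28051065] [-1.12366018 -0.52383574] [1.10407405 0.40951649]
J 0.07 [ 0.4826 -0.0592] [ 0.4975 -0.0482]
J 0.077 [ 0.4896 -0.0545] [ 0.4947 -0.0557]
E 0.07 [ 0.5245 -0.1395] [ 0.5326 -0.1232]
E 0.077 [ 0.531 -0.134] [ 0.5293 -0.1297]
T 0.07 [ 0.4746 -0.035 ] [ 0.4804 -0.0219]
T 0.077 [ 0.4817 -0.0306] [ 0.4779 -0.0298]
```

View pics/c15.png

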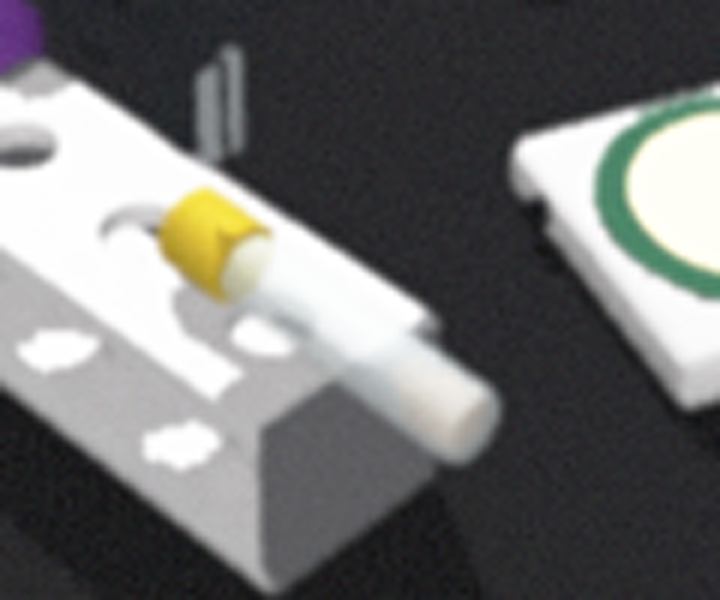

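Run:
```python
from h import *
s=cam('side');c=cam('scene')
for z in(.08,.09,.1,.11,.12): print(z,(proj(s,[.4853,-.0355,z])-[220,210])*6,(proj(c,[.4853,-.0355,z])-[210,140])*4)
```

```text
0.08 [201.84829076 230.23037044] [258.48465465 224.91619953]
0.09 [200.81021085 204.82137488] [258.41210972 212.87034558]
0.1 [199.75608891 179.01972023] [258.33859559 200.66356086]
0.11 [198.68555021 152.81623365] [258.26409272 188.29259866]
0.12 [197.59820822 126.20145435] [258.18858102 175.75412435]
```

>>> arm_command(
  rows=[0, 0, 0.12, 0, 0, 0, 0.25, 0, 0, 0, 0.33, 0, 0.05, -0.1, 0.33, 0.02, 0.1, -0.2, 0.33, 0.04, 0.15, -0.32, 0.33, 0.06, 0.2, -0.44, 0.33, 0.08, 0.26, -0.56, 0.33, 0.08, 0.3, -0.65, 0.33, 0.08, 0.32, -0.67, 0.33, 0.08],
  claw=1,
)

```text
time: 32.08
eef_pos: [0.525, -0.1178, 0.1363]
orientation: [1.664, 2.663, 0.0]
contact_force: [-0.0, 0.0, -0.2]
grip_width: 0.0856
```

Run:
```python
from h import *
st=read_state();print(st['eef_pos'],st['grip_width'],st['contact_force'],st['time'])
s=snap('side','side16')
cv2.imwrite('pics/c16.png',cv2.resize(s[200:300,210:330,::-1],(720,600),interpolation=cv2.INTER_CUBIC))
```

```text
[ 0.52503526 -0.11779875  0.13627455] 0.08557501791466174 [-0.03034249  0.03083377 -0.21469447] 32.0833
```

View pics/c16.png

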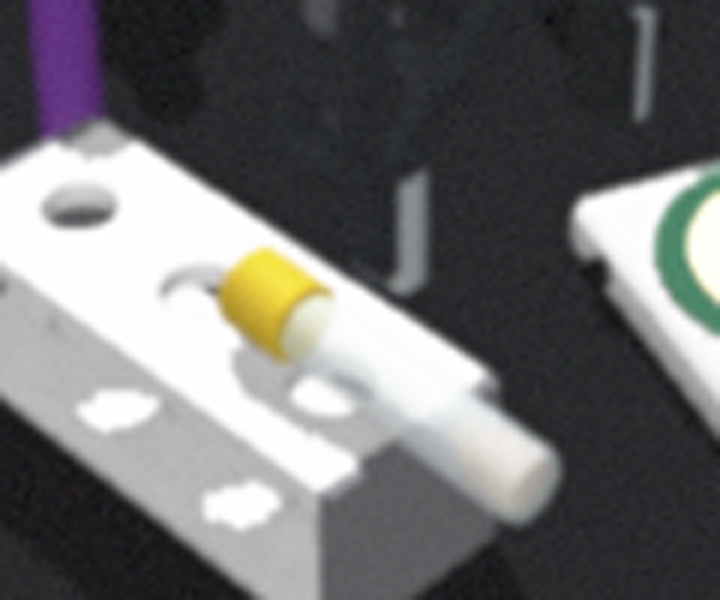

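>>> arm_command(
  rows=[0, 0, -0.08, 0, 0, 0, -0.16, 0, 0, 0, -0.26, 0, 0, 0, -0.36, 0, 0, 0, -0.46, 0, 0, 0, -0.56, 0, 0, 0, -0.65, 0, 0, 0, -0.71, 0, 0, 0, -0.74, 0, 0, 0, -0.74, 0],
)

```text
time: 32.97
eef_pos: [0.5236, -0.116, 0.0463]
orientation: [-1.662, -2.664, 0.001]
contact_force: [-0.0, 1.2, -0.1]
grip_width: 0.0856
```

Run:
```python
from h import *
st=read_state();print(st['eef_pos'],st['grip_width'],st['contact_force'],st['time'])
s=snap('side','side17');w=snap('scene','sc17')
f=lambda i,u,v:cv2.resize(i[v-50:v+50,u-50:u+50,::-1],(400,400),interpolation=cv2.INTER_CUBIC)
cv2.imwrite('pics/c17.png',np.hstack([f(w,245,190),f(s,285,250)]))
```

```text
[ 0.52355086 -0.11595978  0.04631628] 0.08564247482197263 [-0.01223938  1.17846142 -0.12594461] 32.9667
```

View pics/c17.png

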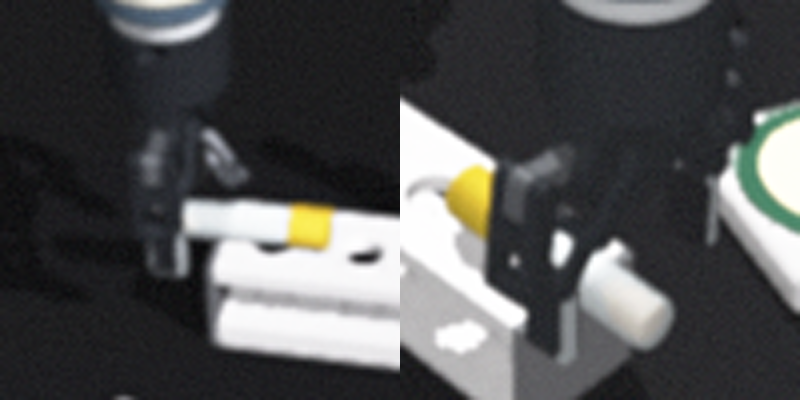

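>>> arm_command(
  rows=[0, 0, 0, 0, 0, 0, 0, 0, 0, 0, 0, 0, 0, 0, 0, 0, 0, 0, 0, 0, 0, 0, 0, 0, 0, 0, 0, 0, 0, 0, 0, 0, 0, 0, 0, 0, 0, 0, 0, 0],
  claw=-1,
)

```text
time: 33.9
eef_pos: [0.5243, -0.1161, 0.0475]
orientation: [1.662, 2.665, 0.0]
contact_force: [-0.3, 0.3, 2.8]
grip_width: 0.0218
```

Run:
```python
from h import *
st=read_state();print(st['eef_pos'],st['grip_width'],st['contact_force'],st['time'])
s=snap('side','side18');w=snap('scene','sc18')
f=lambda i,u,v:cv2.resize(i[v-50:v+50,u-50:u+50,::-1],(400,400),interpolation=cv2.INTER_CUBIC)
cv2.imwrite('pics/c18.png',np.hstack([f(w,245,190),f(s,285,250)]))
```

```text
[ 0.52428882 -0.11611329  0.04751041] 0.02183458001673999 [-0.32452642  0.26106312  2.84266942] 33.9
```

View pics/c18.png

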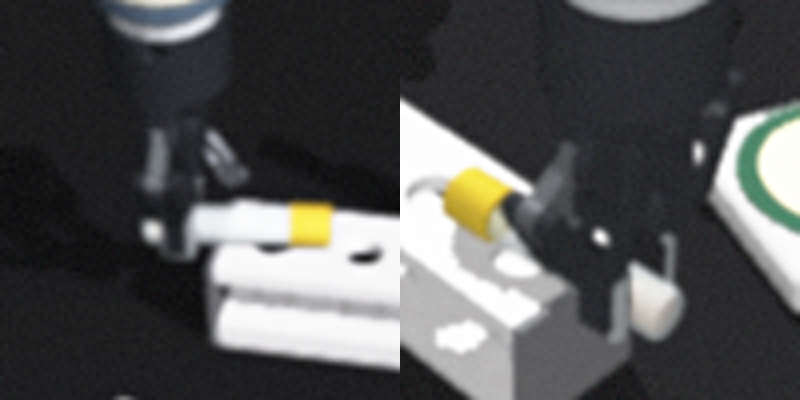

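>>> arm_command(
  rows=[0, 0, -0.02, 0, 0, 0, -0.04, 0, 0, 0, -0.06, 0, 0, 0, -0.08, 0, 0, 0, -0.1, 0, 0, 0, -0.12, 0, 0, 0, -0.14, 0, 0, 0, -0.16, 0, 0, 0, -0.18, 0, 0, 0, -0.18, 0],
)

```text
time: 34.83
eef_pos: [0.5265, -0.1176, 0.0278]
orientation: [1.659, 2.661, 0.001]
contact_force: [-1.3, -6.9, 20.7]
grip_width: 0.0218
```

Run:
```python
from h import *
st=read_state();print(st['eef_pos'],st['grip_width'],st['contact_force'],st['wrist_torque'],st['time'])
s=snap('side','side19');w=snap('scene','sc19')
f=lambda i,u,v:cv2.resize(i[v-50:v+50,u-50:u+50,::-1],(400,400),interpolation=cv2.INTER_CUBIC)
cv2.imwrite('pics/c19.png',np.hstack([f(w,245,190),f(s,285,250)]))
```

```text
[ 0.52653388 -0.1176      0.02775807] 0.021838399824180597 [-1.33475708 -6.88082711 20.72850375] [-0.45778174  0.44656605  0.03752136] 34.8333
```

View pics/c19.png

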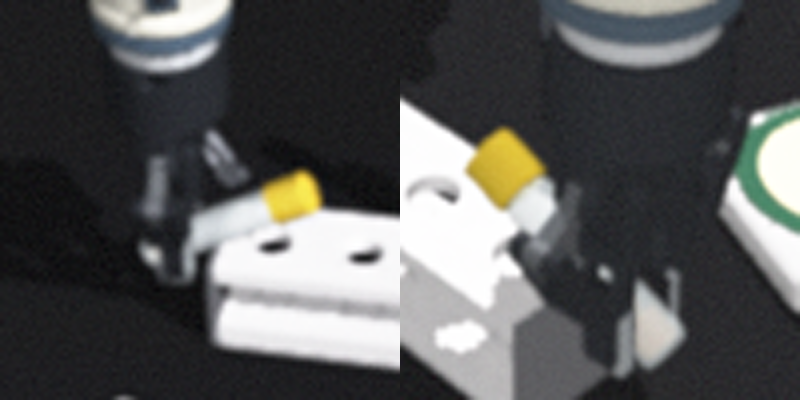

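>>> arm_command(
  rows=[0, 0, -0.01, 0, 0, 0, -0.02, 0, 0, 0, -0.03, 0, 0, 0, -0.04, 0, 0, 0, -0.05, 0, 0, 0, -0.06, 0, 0, 0, -0.07, 0, 0, 0, -0.08, 0, 0, 0, -0.08, 0, 0, 0, -0.08, 0],
)

```text
time: 35.77
eef_pos: [0.5292, -0.1179, 0.0192]
orientation: [1.658, 2.657, 0.005]
contact_force: [4.8, -5.0, 22.1]
grip_width: 0.0218
```

Run:
```python
from h import *
st=read_state();print(st['eef_pos'],st['grip_width'],st['contact_force'],st['wrist_torque'],st['time'])
s=snap('side','side20');w=snap('scene','sc20')
f=lambda i,u,v:cv2.resize(i[v-50:v+50,u-50:u+50,::-1],(400,400),interpolation=cv2.INTER_CUBIC)
cv2.imwrite('pics/c20.png',np.hstack([f(w,245,190),f(s,285,250)]))
```

```text
[ 0.52919421 -0.11789661  0.01915838] 0.021844152427121663 [ 4.79924681 -5.04798214 22.08632288] [-0.16784474 -0.32394595 -0.03398525] 35.7667
```

View pics/c20.png

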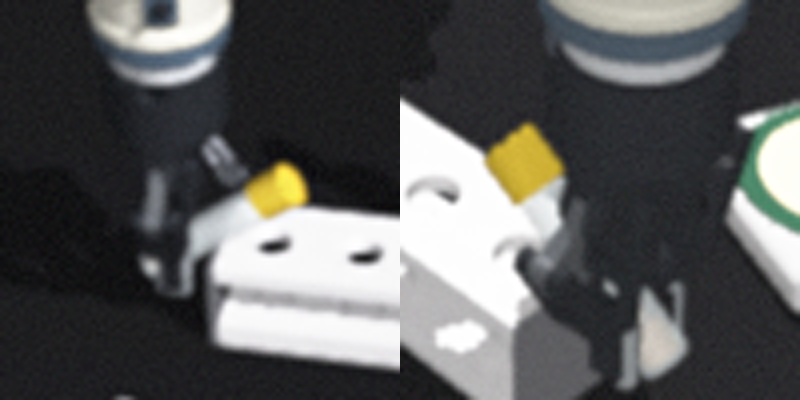

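>>> arm_command(
  rows=[0, 0, 0.05, 0, 0, 0, 0.12, 0, 0, 0, 0.22, 0, 0, 0, 0.34, 0, 0, 0, 0.46, 0, 0, 0, 0.58, 0, 0, 0, 0.7, 0, 0, 0, 0.8, 0, 0, 0, 0.85, 0, 0, 0, 0.85, 0],
)

```text
time: 36.7
eef_pos: [0.5247, -0.1162, 0.1196]
orientation: [1.661, 2.664, 0.001]
contact_force: [-0.5, 0.0, -0.2]
grip_width: 0.022
```

Run:
```python
from h import *
st=read_state();print(st['eef_pos'],st['grip_width'],st['contact_force'],st['wrist_torque'],st['time'])
s=snap('side','side21');w=snap('scene','sc21')
f=lambda i,u,v:cv2.resize(i[v-50:v+50,u-50:u+50,::-1],(400,400),interpolation=cv2.INTER_CUBIC)
cv2.imwrite('pics/c21.png',np.hstack([f(w,245,160),f(s,285,210)]))
```

```text
[ 0.52471442 -0.11618977  0.11957087] 0.022046267718545898 [-0.4551109   0.00657896 -0.20463645] [ 0.04497155 -0.07062335 -0.09364838] 36.7
```

View pics/c21.png

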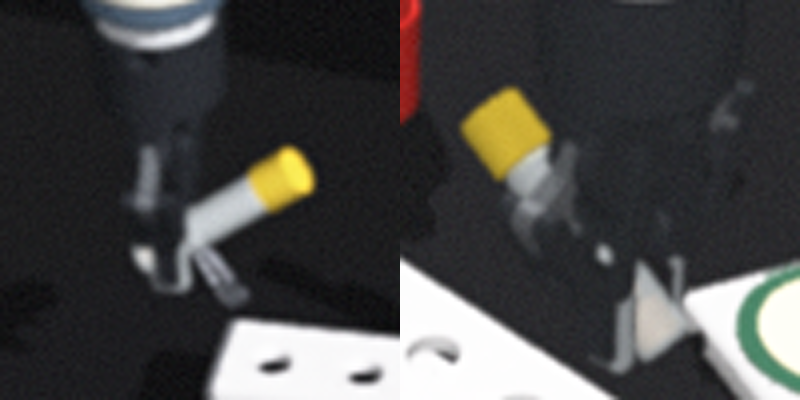

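Run:
```python
from h import *
axis((268.25,153),(230,174.5),(256.75,187.5),(302,245.5))
axis((259.5,158),(230,174.5),(266.25,201.25),(302,245.5))
axis((268.25,153),(259.5,158),(256.75,187.5),(266.25,201.25))
```

```text
J [ 0.4928 -0.0459  0.2136] E [ 0.5355 -0.132   0.1435] len 0.119 tilt 53.9 cap ctr [ 0.4971 -0.0546  0.2066] az 116.37123563983097
[ 0.60082081 -0.39186768] [ 0.54510875 -0.22208485] [0.89683199 0.50149462] [0.84745773 0.32094879]
J [ 0.5011 -0.0657  0.1969] E [ 0.5355 -0.132   0.1435] len 0.0918 tilt 54.4 cap ctr [ 0.4954 -0.0548  0.2057] az 117.44909340451869
[ 0.52026229 -0.30721727] [ 0.54510875 -0.22208485] [0.78424517 0.40182389] [0.84745773 0.32094879]
J [ 0.4928 -0.0459  0.2136] E [ 0.5011 -0.0657  0.1969] len 0.0272 tilt 52.1 cap ctr [0.4686 0.0122 0.2626] az 112.62027267402873
[ 0.60082081 -0.39186768] [ 0.52026229 -0.30721727] [0.89683199 0.50149462] [0.78424517 0.40182389]
```

>>> arm_command(
  rows=[-0.02, 0.04, -0.1, 0, -0.02, 0.04, -0.22, 0, -0.02, 0.04, -0.36, 0, -0.02, 0.04, -0.5, 0, -0.02, 0.04, -0.62, 0, -0.02, 0.04, -0.7, 0, -0.02, 0.04, -0.76, 0, -0.02, 0.04, -0.8, 0, -0.02, 0.04, -0.83, 0, -0.02, 0.04, -0.86, 0],
)

```text
time: 37.63
eef_pos: [0.5281, -0.1138, 0.0185]
orientation: [1.656, 2.655, 0.005]
contact_force: [4.8, -10.3, 33.8]
grip_width: 0.022
```

>>> arm_command(
  rows=[0, 0, 0, 0, 0, 0, 0, 0, 0, 0, 0.05, 0, 0, 0, 0.12, 0, 0, 0, 0.22, 0, 0, 0, 0.34, 0, 0, 0, 0.46, 0, 0, 0, 0.6, 0, 0, 0, 0.72, 0, 0, 0, 0.8, 0],
)

```text
time: 38.47
eef_pos: [0.5217, -0.111, 0.1127]
orientation: [1.662, 2.665, 0.0]
contact_force: [-0.0, -0.7, -1.2]
grip_width: 0.0221
```

Run:
```python
from h import *
st=read_state();print(st['eef_pos'],st['grip_width'],st['contact_force'],st['wrist_torque'],st['time'])
s=snap('side','side22');w=snap('scene','sc22')
f=lambda i,u,v:cv2.resize(i[v-50:v+50,u-50:u+50,::-1],(400,400),interpolation=cv2.INTER_CUBIC)
cv2.imwrite('pics/c22.png',np.hstack([f(w,245,160),f(s,285,210)]))
```

```text
[ 0.52167531 -0.11104412  0.11265553] 0.02211320656355407 [-0.01731494 -0.71133801 -1.16123894] [ 0.02086204 -0.08243316 -0.04875343] 38.4667
```

View pics/c22.png

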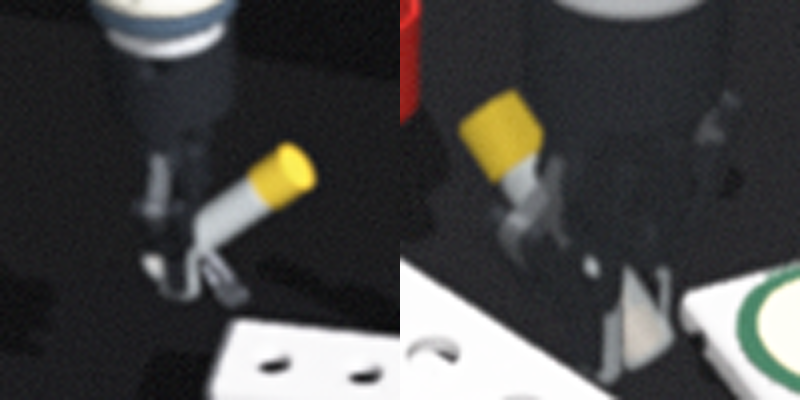

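Run:
```python
from h import *
axis((268.75,152),(232,177),(256.75,188.25),(298,246.75))
axis((260,157.5),(232,177),(265,202),(298,246.75))
```

```text
J [ 0.4911 -0.0471  0.2141] E [ 0.5328 -0.1267  0.1369] len 0.1184 tilt 49.4 cap ctr [ 0.4951 -0.0548  0.2066] az 117.65034516220963
[ 0.09181798 -0.05986325] [ 1.13373864 -0.47396845] [0.13737681 0.07718818] [1.75482841 0.67283415]
J [ 0.4985 -0.0663  0.1965] E [ 0.5328 -0.1267  0.1369] len 0.0915 tilt 49.4 cap ctr [ 0.4927 -0.056   0.2066] az 119.56237202699855
[ 0.45073992 -0.2676341 ] [ 1.13373864 -0.47396845] [0.68218725 0.35133284] [1.75482841 0.67283415]
```

>>> arm_command(
  rows=[0.05, 0.03, 0, 0, 0.12, 0.07, 0, 0, 0.19, 0.12, 0, 0, 0.26, 0.16, 0, 0, 0.33, 0.2, 0, 0, 0.4, 0.24, 0, 0, 0.47, 0.29, 0, 0, 0.54, 0.33, 0, 0, 0.61, 0.37, 0, 0, 0.67, 0.41, 0, 0],
)

```text
time: 39.4
eef_pos: [0.6031, -0.0615, 0.1109]
orientation: [1.662, 2.666, 0.0]
contact_force: [0.5, -0.7, -0.4]
grip_width: 0.0223
```

>>> arm_command(
  rows=[0.07, 0.04, 0, 0, 0.14, 0.09, 0, 0, 0.21, 0.13, 0, 0, 0.28, 0.17, 0, 0, 0.35, 0.22, 0, 0, 0.42, 0.26, 0, 0, 0.5, 0.31, 0, 0, 0.58, 0.36, 0, 0, 0.63, 0.39, 0, 0, 0.66, 0.41, 0, 0],
)

```text
time: 40.23
eef_pos: [0.6823, -0.0122, 0.1109]
orientation: [1.662, 2.666, 0.0]
contact_force: [-0.3, -0.9, -0.2]
grip_width: 0.022
```

>>> arm_command(
  rows=[0, 0, -0.03, 0, 0, 0, -0.08, 0, 0, 0, -0.14, 0, 0, 0, -0.2, 0, 0, 0, -0.26, 0, 0, 0, -0.32, 0, 0, 0, -0.37, 0, 0, 0, -0.4, 0, 0, 0, -0.42, 0, 0, 0, -0.42, 0],
)

```text
time: 41.07
eef_pos: [0.681, -0.0129, 0.0599]
orientation: [-1.662, -2.665, 0.001]
contact_force: [-0.1, -0.5, -0.0]
grip_width: 0.0221
```

Run:
```python
from h import *
st=read_state();print(st['eef_pos'],st['grip_width'],st['contact_force'],st['wrist_torque'],st['time'])
s=snap('side','side23');w=snap('scene','sc23')
c=cam('scene');q=cam('side');print(proj(c,[.692,-.028,.085]),proj(q,[.692,-.028,.085]))
f=lambda i,u,v:cv2.resize(i[v-50:v+50,u-50:u+50,::-1],(400,400),interpolation=cv2.INTER_CUBIC)
cv2.imwrite('pics/c23.png',np.hstack([f(w,240,240),f(s,340,210)]))
```

```text
[ 0.68095543 -0.0128884   0.05985398] 0.02212536044644461 [-0.10870069 -0.52287759 -0.04757646] [ 0.02943525 -0.00472564 -0.02207316] 41.0667
[227.86222772 246.47603578] [349.1877316  218.01165155]
```

View pics/c23.png

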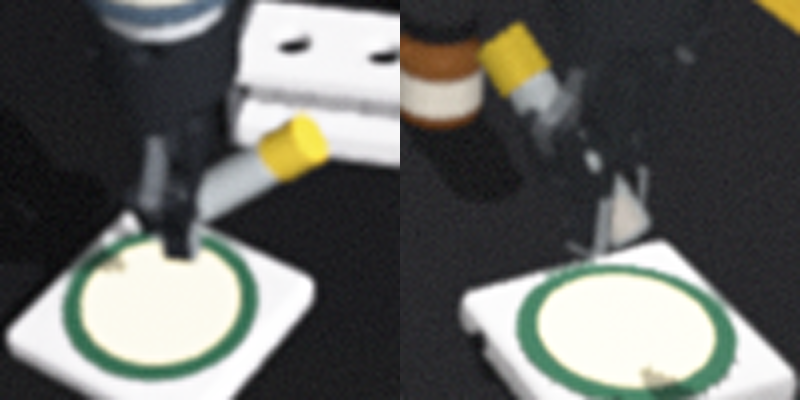

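View pics/sc23.png

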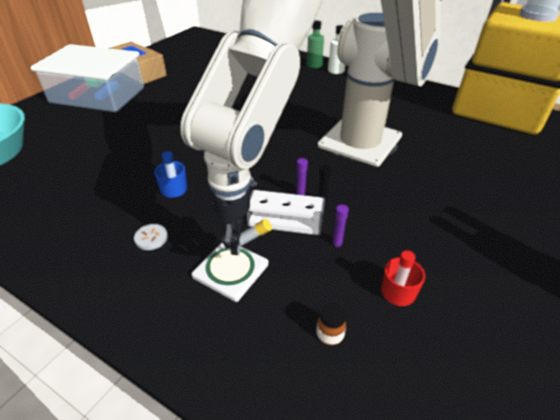

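View pics/side23.png

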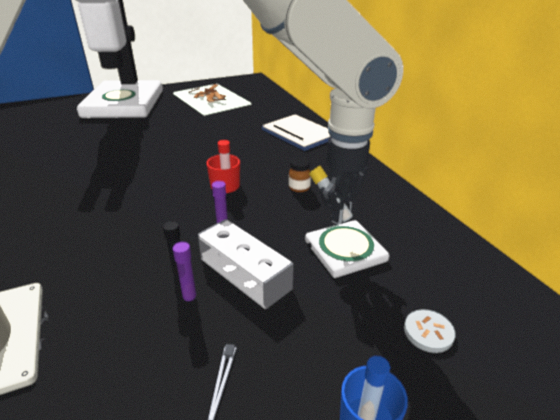

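Run:
```python
from h import *
c=cam('scene');s=cam('side')
T=tri(c,(267.5,226),s,(316.25,168.75));J=tri(c,(259,231.2),s,(323,180.75));print(T,J)
# lower end: on side ray at expected distance
for z in(.075,.08,.085,.09,.095):
    E=ray(s,348,217,z);d=T-E;print(z,E.round(4),np.linalg.norm(d).round(4),np.degrees(np.arccos(d[2]/np.linalg.norm(d))).round(1))
```

```text
[0.65635089 0.05542098 0.162322  ] [0.66292957 0.037353   0.14278868]
0.075 [ 0.6998 -0.0125  0.075 ] 0.1188 42.7
0.08 [ 0.6957 -0.0183  0.08  ] 0.1173 45.4
0.085 [ 0.6916 -0.0241  0.085 ] 0.1164 48.4
0.09 [ 0.6875 -0.0299  0.09  ] 0.1161 51.5
0.095 [ 0.6834 -0.0357  0.095 ] 0.1165 54.7
```

```bash
python3 -c "
from workcell import *
st=read_state();print(st['time'],st['grip_width'],abs(st['joint_vel']).max());print(hand_in())"
```

```text
41.1667 0.02215471475414355 0.007838281618687052
the job is handed in; nothing more can be done
None
```

I handed the job in at 41.2 s. The red and blue tubes are standing in their own pots, let go. The yellow tube is held over the lit plate, tipped over with its cap higher. No verdict was reported.

**Slip on the way:** My first try at tipping the yellow tube failed. I held it high on the cap and pushed it against the rack's end edge; it slipped out of the fingers and came to rest lying on top of the rack. It had already been drawn clear of the rack by then. I picked it up again near its lower end and tipped it by pressing it down over the rack's end edge, in two passes. The measured tilt went from 54° to 49°.

**Last checks:**
- **Yellow tube:** the camera measurements gave about 48–49° from upright. The lower end was at about x 0.69, y −0.025, which is within a few mm of the plate middle. It was about 60 mm above the plate and touching nothing.
- **Grip:** steady at 22 mm, no outside force beyond noise, and the arm was still.
- **Lower end position:** a finger hid it in the scene view, so this rests mainly on the side view and the known tube length. I estimate a few mm and about 3° of uncertainty.
- **Jar, dish and forceps:** they looked unmoved in the final pictures.

**One disagreement:** in the pictures the fingertips stood about 15 mm further back than the stated tool geometry. After the slip I set the grip heights by the pictures.

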